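# Add two contactors to the row on a stockroom shelf

## Robot

A 6-joint arm with a two-finger parallel gripper is mounted at the origin on the work surface. World frame = base frame: x ahead of the robot, y to its left, z up, the work surface at z = 0. Lengths are in mm, angles in rad, forces in N, time in s.
With the tool pointing down it reaches from about 400 to 925 mm from the base axis. Payload 12.5 kg.
Tool frame: the origin (TCP) lies between the finger pads; the fingertips stand 25 mm ahead of it and the grasp point (between the pads) lies 6 mm ahead of it; z points along the fingers, y is the direction in which the jaws open and shut (so a half turn about z gives the same grasp; the last joint's range is limited). The gripper opens to 95 mm and grips with 3 to 60 N. Pads are 20 mm wide; open, the fingers measure 119 mm over their backs; the gripper's body (75 mm by 180 mm) begins 59 mm behind the grasp point.
Start: joints at [1.22, 0.491, 1.559, -0, 1.092, -0.106], TCP at [151.457, 606.386, 239.661] pointing down, gripper open.
Joint ranges: [-3.1, 3.1], [-0.84, 2.19], [0.05, 2.79], [-1.13, 4.28], [0.06, 2.93], [-2.69, 2.69]. Speed limits (rad/s): [2.22, 2.22, 2.79, 3.14, 3.14, 3.14].

## Interface

Orientations are given as [roll, pitch, yaw] about the fixed x, y, z axes, in that order (R = Rz(yaw) Ry(pitch) Rx(roll)).
In Python, from bench import arm gives the robot as it stands. The module is installed in compiled form; this text tells all that it offers.
- The arm moves only by the tool step_arm, never from a script. Its argument "steps" is a list of rows, each an object of numbers: "dx", "dy", "dz": the shift along the tool's x, y, z in units of 30 mm (1.0 is 30 mm); "roll": the turn about the tool's z in units of 6 degrees (1.0 is 6 degrees); "hand": the opening in per cent of the stroke, from 0 (shut) to 100 (fully open). A call has 1 to 20 rows; each row shifts and turns the commanded pose from where the row before left it, along the tool's axes as they then stand; what a row does not reach is not made up. A row lasts 1/10 s, in which the tool goes at most 50 mm and 8.59 degrees, less where a joint would pass 70% of its speed; a pose out of reach is approached as far as the arm can. A call is refused whole if a number of a shift passes 1 or a number of a turn 1, either way. A call with a gripper value outside its range is refused whole. The fingers move at their own pace and stop on an object; "grip_force" is the grip in N (left out, the last holds). Time passes only in rows, so rows that do not move let the fingers close. It gives the time, the measured TCP pose, the force and the opening at its end, in the units of the state.
- arm.get_obs(): the state, without advancing time (a new reading comes with each control period).
- arm.camera(name): name is "side" or "top"; returns (picture, depth): 480x640x3 uint8, blue, green, red; 480x640 float32, mm along the optical axis (not along the pixel's ray), 0 where there is no reading.
- arm.camera_model(name): a dict with "K" (3x3 intrinsics, pixels), "xyz" and "attitude" of the camera in the world. Camera axes: x right, y down, z forward; pixel columns grow to the right and rows downward; lengths in mm; the calibration is good to about 2 mm. A picture is of the moment at which its call begins. camera_model takes no time and is no camera call.
- arm.hand_in(): hands the job in, once; it reports no verdict.
Trained networks look in the newest picture that a camera, given by its name, has taken for a name from the list of things; names that differ only in an ending like _2 or _b are one class to them, and where a whole thing is asked for, a point or a joint stands for the part that bears it (a point fixed in the world has none). Each returns a list of dicts, best first, with "conf" (0 to 1); they miss things now and then, are a little off and sometimes report something else, mostly with a low value. They report only what shows in the picture. A call takes as long as a camera call. They do not tell look-alikes from the thing itself.
- arm.look_for(camera, label): "location" ([column, row] in pixels, amid what is visible of it).
- arm.pinpoint(camera, label): "location" ([column, row] in pixels: a listed point, or the origin of a listed thing).
The state is a dict: "clock": time; "joint_pos": joint angles; "dq": joint speeds; "effort": joint torques, N m; "tcp_pos": TCP position; "orientation": TCP orientation; "ft_force": force on the tool from outside, world axes, zero at the start; "wrist_torque": the same for the moment, N m; "width": finger opening in mm.
Only numpy, scipy, OpenCV 4.12 (cv2) and the standard library are available. Lean on these libraries where they do the work, as an engineer would, in place of code of your own. Each camera call takes 0.05 s, during which the arm holds its last target.

## Task

Two spare contactors of the same kind as those in the row on the low steel shelf have been left on the bench among other stock. Set both of them down on the shelf so that they carry on the row at its open end (the right-hand end as the robot sees it), one after the other: side by side long sides facing, with no gap wider than a finger (about 15 mm), square and in line with the row. Do not drop them, and do not push the contactors that are already on the shelf out of place.

Things in the scene. Friction and masses are not known exactly. Their poses are not given: they have to be found in the camera images.
- spare_a_mid (a point): First spare. Grey contactor lying on its back, 56 (x) x 45 (y) x 58 mm tall, 0.2 kg: the lower 40 mm is a full block, above it a white nose 32 mm (x) x 45 mm (y), terminal screws on the steps either side; same after a half turn. Point: its centre, 29 mm above the underside; z up. On the bench to the robot's right, x axis within 30 degrees of the robot's; other stock (breaker, carton, jar, under 75 mm tall) is 25 mm or more away.
- spare_b_mid (a point): Second spare, like the first; either may go first. Grey contactor lying on its back, 56 (x) x 45 (y) x 58 mm tall, 0.2 kg: the lower 40 mm is a full block, above it a white nose 32 mm (x) x 45 mm (y), terminal screws on the steps either side; same after a half turn. Point: its centre, 29 mm above the underside; z up. On the bench to the robot's right, x axis within 30 degrees of the robot's; room as for the first.
- row_end_mid (a point): Last contactor of the row on the shelf, loose, same shape and size as the spares (56 x 45 x 58 mm). Point: its centre, 29 mm above its underside (89 mm above the bench); z up, x points away from the robot, the row runs along y. Another stands on its +y side; the -y side is the open end, empty board for 150 mm or more from this centre.
- shelf: Low fixed shelf on the bench: flat grey steel board 170 mm deep (x) by 380 mm long (y), top 60 mm above the bench, no lip, nothing over it. Origin at bench level under the board's centre; x points away from the robot, y to the robot's left along the row, z up.
There are look-alikes about, which are no part of the job. Leave any green look-alike of the part that bears spare_a_mid alone. Leave any orange or purple look-alike of the part that bears spare_b_mid alone.

How it is judged:
By the outcome, as a careful person would: the job done as asked, in the order asked, and still so for the second after the job is handed in, with the robot touching nothing.
It also fails if it takes over 61 s, if anything falls off the work surface, if the arm or the gripper's body presses on something with over 40 N, if the wrist force passes 120 N, or if a joint passes its speed limit or range.

## Working session

There is one attempt and no reset: what is moved stays moved. The work goes in short steps, Python scripts to look and compute and a tool call to move; the robot and the scene stay as the last step left them, time stands still between calls to the robot, and variables do not carry over. Pictures are saved under pics/ and viewed, and the job is handed in when it is done.

Besides the shell and the picture viewer there is one more tool, called in YAML: its name, and indented under it one key for each argument. step_arm: Moves the arm, as the interface text tells. Its arguments: {"type":"object","properties":{"steps":{"type":"array","items":{"type":"object","properties":{"dx":{"type":"number"},"dy":{"type":"number"},"dz":{"type":"number"},"roll":{"type":"number"},"hand":{"type":"number"}}}},"grip_force":{"type":"number"}},"required":["steps"]}

```bash
mkdir -p pics; cat > h.py <<'E'
import numpy as np, cv2
from scipy.spatial.transform import Rotation as R
from bench import arm
def model(n):
    m=arm.camera_model(n); K=np.array(m['K'],float); t=np.array(m['xyz'],float); a=np.array(m['attitude'],float)
    Rm=a if a.shape==(3,3) else R.from_euler('xyz',a).as_matrix()
    return K,t,Rm
def cloud(n,depth):
    K,t,Rm=model(n); v,u=np.mgrid[0:480,0:640]
    p=np.stack([(u-K[0,2])/K[0,0]*depth,(v-K[1,2])/K[1,1]*depth,depth],-1)
    return p@Rm.T+t
def atz(n,px,z):
    K,t,Rm=model(n); d=Rm@np.array([(px[0]-K[0,2])/K[0,0],(px[1]-K[1,2])/K[1,1],1]); return t+d*(z-t[2])/d[2]
E
python3 - <<'E'
from h import *
print(arm.get_obs())
for n in('top','side'):
    print(n,arm.camera_model(n))
    p,d=arm.camera(n); cv2.imwrite(f'pics/{n}0.png',p); np.save(f'{n}0.npy',d)
    for l in('spare_a_mid','row_end_mid','shelf'):
        print(l,arm.pinpoint(n,l))
    print(arm.look_for(n,'spare_a_mid'))
E
```

```text
{'clock': 0.0, 'joint_pos': array([ 1.22041620e+00,  4.91579081e-01,  1.55946728e+00, -1.98095497e-05,
        1.09169813e+00, -1.05581872e-01]), 'dq': array([ 0.00068374, -0.00031605, -0.00041761,  0.00165773,  0.0001911 ,
       -0.00046831]), 'effort': array([-3.45957444e-03, -6.12651873e+01, -2.58184254e+01,  6.91347336e-02,
        4.82864049e-02, -1.19324468e-04]), 'tcp_pos': array([151.36928732, 606.16213262, 239.0434666 ]), 'orientation': array([-3.14044538e+00, -1.03915889e-04,  2.89680348e+00]), 'ft_force': array([ 1.10146497, -0.37259525, -0.16868472]), 'wrist_torque': array([ 0.00261037,  0.01572732, -0.05100105]), 'width': 95.02829204083349}
top {'K': array([[515.47167828,   0.        , 316.01078039],
       [  0.        , 515.47167828, 241.65457455],
       [  0.        ,   0.        ,   1.        ]]), 'xyz': array([414.33262662, -56.42142046, 912.79379315]), 'attitude': array([-2.99374019, -0.00752426, -1.54762454])}
spare_a_mid [{'location': [443.8, 162.9], 'conf': 0.94}, {'location': [426.1, 221.8], 'conf': 0.76}, {'location': [377.7, 147.8], 'conf': 0.61}]
row_end_m
[... 198 characters left out ...]
': [381.4, 147.1], 'conf': 0.56}]
side {'K': array([[442.96648027,   0.        , 315.1139022 ],
       [  0.        , 442.96648027, 239.42753874],
       [  0.        ,   0.        ,   1.        ]]), 'xyz': array([492.47691078, 450.23507201, 694.99500232]), 'attitude': array([-2.43408823,  0.01255352, -3.11909003])}
spare_a_mid [{'location': [233.4, 183.8], 'conf': 0.7}, {'location': [283.1, 192.4], 'conf': 0.67}, {'location': [214.1, 223.5], 'conf': 0.61}]
row_end_mid [{'location': [283.5, 423.8], 'conf': 0.91}]
shelf [{'location': [291.3, 397.5], 'conf': 0.8}]
[{'location': [285.3, 194.9], 'conf': 0.91}, {'location': [217.4, 223.2], 'conf': 0.9}, {'location': [234.5, 185.9], 'conf': 0.61}]
```

View pics/top0.png

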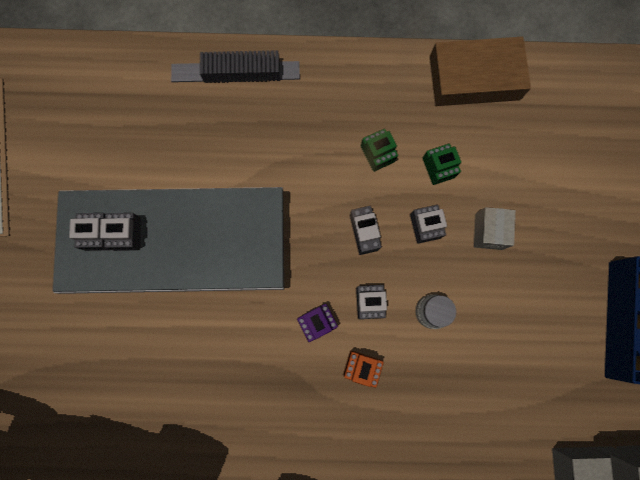

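View pics/side0.png

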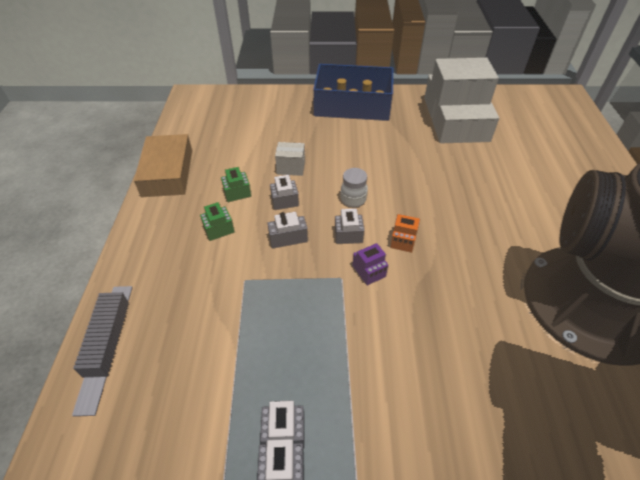

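```bash
python3 - <<'E'
import cv2
p=cv2.imread('pics/top0.png'); cv2.imwrite('pics/crop0.png',cv2.resize(p[120:260,340:500],None,fx=4,fy=4,interpolation=2))
cv2.imwrite('pics/crop1.png',cv2.resize(p[180:320,50:250],None,fx=4,fy=4,interpolation=2))
E
```

```text
(no output)
```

View pics/crop0.png

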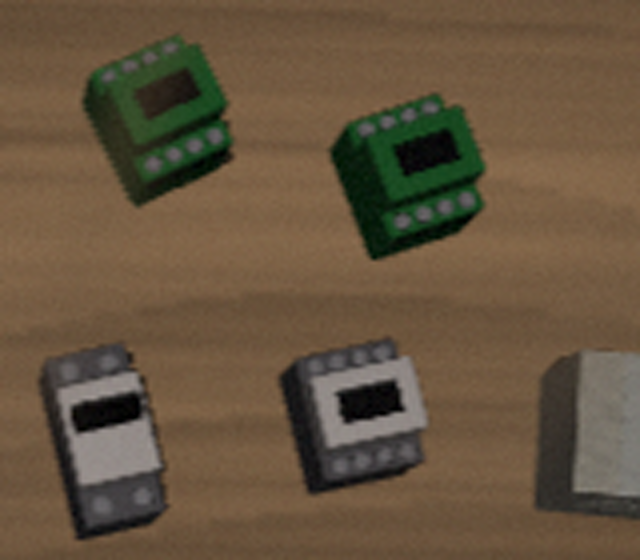

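View pics/crop1.png

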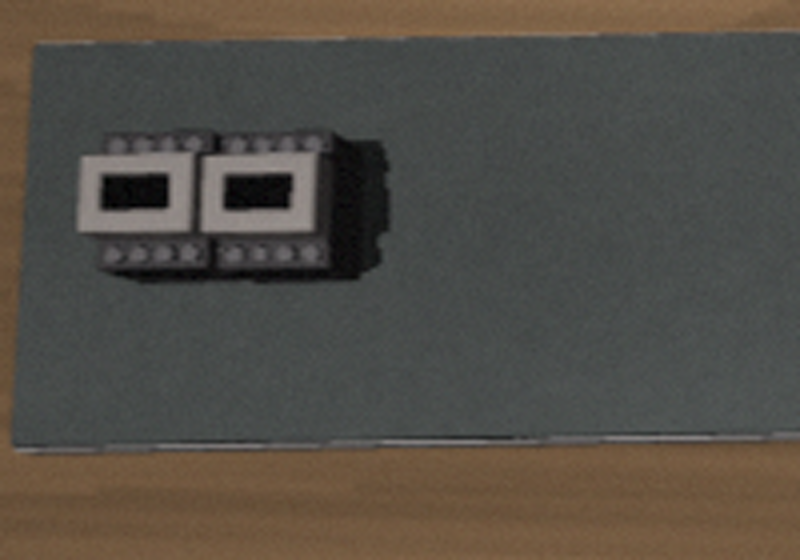

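Candidates for the spares in the top picture: grey four-screw contactors at (430,222) and (372,301). The thing at (367,229) is the narrow two-screw breaker. Green ones at (379,149) and (442,163), purple at (318,322) and orange at (365,369) are look-alikes to leave alone. The row end is the right one of the pair on the shelf, at (116,230). I'll measure these now.

```bash
cat >> h.py <<'E'
def measure(n,p,d,seed,ztop,rad=60):
    c=cloud(n,d); s=atz(n,seed,ztop)
    m=(d>0)&(np.abs(c[...,2]-ztop)<7)&(np.hypot(c[...,0]-s[0],c[...,1]-s[1])<rad)
    # component at seed
    nn,lab=cv2.connectedComponents(m.astype(np.uint8),connectivity=4)
    v0,u0=int(round(seed[1])),int(round(seed[0]))
    l=lab[v0,u0]
    q=c[lab==l]; 
    # project pixels to plane ztop for consistency
    vs,us=np.nonzero(lab==l); K,t,Rm=model(n)
    dirs=np.stack([(us-K[0,2])/K[0,0],(vs-K[1,2])/K[1,1],np.ones(len(us))],-1)@Rm.T
    pl=t+dirs*((ztop-t[2])/dirs[:,2])[:,None]
    r=cv2.minAreaRect(pl[:,:2].astype(np.float32))
    (cx,cy),(w,h),a=r
    # angle of the long side (part y)
    if w<h: a+=90
    a=(a+90)%180-90   # long-axis direction deg
    yaw=((a-90)+90)%180-90  # part x yaw
    return dict(l=int(l),n=len(q),z=np.median(q[:,2]).round(1),xy=(round(cx,1),round(cy,1)),size=(round(w,1),round(h,1)),yaw=round(yaw,1),mean=pl.mean(0).round(1))
E
python3 - <<'E'
from h import *
for n,ss in(('top',[(430,219,58),(373,298,58),(367,240,58),(121,229,118),(90,229,118)]),('side',[(285,187,58),(349,217,58),(281,420,118),(280,460,118)])):
    p=cv2.imread(f'pics/{n}0.png'); d=np.load(f'{n}0.npy'); c=cloud(n,d)
    for u,v,z in ss: 
        print(n,(u,v),c[v,u].round(1),measure(n,p,d,(u,v),z))
d=np.load('top0.npy');c=cloud('top',d)
for u,v in[(60,196),(60,288),(281,192),(280,285),(170,240)]: print(c[v,u].round(1))
m=(np.abs(c[...,2]-60)<6)&(c[...,1]>-40)&(d>0);m=cv2.morphologyEx(m.astype(np.uint8),cv2.MORPH_OPEN,np.ones((5,5)))
q=c[m>0];print(cv2.minAreaRect(q[:,:2].astype(np.float32)))
E
```

```text
top (430, 219) [ 584.8 -251.2   60. ] {'l': 1, 'n': 508, 'z': np.float64(57.5), 'xy': (583.1, -254.9), 'size': (32.4, 46.0), 'yaw': 14.0, 'mean': array([ 583.1, -254.9,   58. ])}
top (373, 298) [ 450.  -156.    58.9] {'l': 1, 'n': 535, 'z': np.float64(57.7), 'xy': (445.1, -156.2), 'size': (31.8, 45.1), 'yaw': 4.3, 'mean': array([ 445.1, -156.1,   58. ])}
top (367, 240) [ 546.9 -145.6   56.2] {'l': 1, 'n': 456, 'z': np.float64(59.2), 'xy': (569.1, -145.2), 'size': (44.6, 36.9), 'yaw': -75.8, 'mean': array([ 567.1, -145.5,   58. ])}
top (121, 229) [545.2 244.7 118.8] {'l': 1, 'n': 954, 'z': np.float64(117.4), 'xy': (546.4, 268.0), 'size': (31.7, 75.3), 'yaw': 1.4, 'mean': array([546.6, 267.2, 118. ])}
top (90, 229) [544.2 293.  118.3] {'l': 1, 'n': 1194, 'z': np.float64(117.4), 'xy': (546.2, 278.7), 'size': (31.7, 92.5), 'yaw': 1.4, 'mean': array([546.3, 279.3, 118. ])}
side (285, 187) [ 579.6 -240.2   56.8] {'l': 1, 'n': 249, 'z': np.float64(58.2), 'xy': (583.6, -250.3), 'size': (31.9, 52.0), 'yaw': 13.0, 'mean': array([ 583.5, -250. ,   58. ])}
side (349, 217) [ 447.3 -151.3   60.1] {'l': 1, 'n': 302, 'z': np.float64(58.1), 'xy': (445.6, -151.2), 'size': (32.4, 50.2), 'yaw': 4.1, 'mean': array([ 445.7, -151.3,   58. ])}
side (281, 420) [547.3 260.3 119.8] {'l': 1, 'n': 919, 'z': np.float64(118.5), 'xy': (547.5, 258.5), 'size': (32.1, 46.1), 'yaw': 1.1, 'mean': array([547.4, 258.7, 118. ])}
side (280, 460) [545.1 307.1 119.8] {'l': 2, 'n': 1071, 'z': np.float64(118.6), 'xy': (546.3, 305.0), 'size': (32.2, 44.7), 'yaw': 1.5, 'mean': array([546.1, 305.8, 118. ])}
[608.8 373.9  60.4]
[454.3 360.2  58. ]
[625.1   1.4  60.1]
[467.7  -2.1  59.7]
[538.4 184.1  59.5]
((541.2425537109375, 186.20263671875), (172.01873779296875, 381.2945861816406), 2.171032190322876)
```

step_arm:
  steps:
    - {"roll":1}
    - {"roll":1}
    - {"roll":1}
    - {"roll":1}
    - {"roll":1}
    - {"roll":1}
    - {"roll":1}
    - {"roll":1}
    - {"roll":1}
    - {"roll":1}
    - {"roll":0.33,"hand":80}
    - {}
  grip_force: 25

```text
schema error: expected keys dx, dy, dz, roll, hand
```

```bash
cat >> h.py <<'E'
def go(x,y,z,phi):
    o=arm.get_obs(); p=o['tcp_pos']; Rm=R.from_euler('xyz',o['orientation']).as_matrix()
    ty=np.degrees(np.arctan2(Rm[1,1],Rm[0,1]))
    d=Rm.T@(np.array([x,y,z])-p)/30
    dphi=(phi-ty+90)%180-90
    print('t',round(o['clock'],2),'tcp',p.round(1),'tilt z',Rm[:,2].round(4),'ty',round(ty,2),'units',d.round(3),'roll',round(-dphi/6,3),'w',round(o['width'],1),'F',o['ft_force'].round(1),'j',o['joint_pos'].round(2))
E
python3 -c "
from h import *
go(583.1,-254.9,120,14)"
```

```text
t 0.5 tcp [151.4 606.4 239.7] tilt z [ 0.e+00  1.e-04 -1.e+00] ty 75.98 units [-20.917 -24.368   3.987] roll 10.329 w 95.2 F [ 0.5 -0.   0.3] j [ 1.22  0.49  1.56  0.    1.09 -0.11]
```

step_arm:
  steps:
    - {"dx":0,"dy":0,"dz":0,"roll":1,"hand":80}
    - {"dx":0,"dy":0,"dz":0,"roll":1,"hand":80}
    - {"dx":0,"dy":0,"dz":0,"roll":1,"hand":80}
    - {"dx":0,"dy":0,"dz":0,"roll":1,"hand":80}
    - {"dx":0,"dy":0,"dz":0,"roll":1,"hand":80}
    - {"dx":0,"dy":0,"dz":0,"roll":1,"hand":80}
    - {"dx":0,"dy":0,"dz":0,"roll":1,"hand":80}
    - {"dx":0,"dy":0,"dz":0,"roll":1,"hand":80}
    - {"dx":0,"dy":0,"dz":0,"roll":1,"hand":80}
    - {"dx":0,"dy":0,"dz":0,"roll":1,"hand":80}
    - {"dx":0,"dy":0,"dz":0,"roll":0.33,"hand":80}
  grip_force: 25

```text
clock: 1.6
tcp_pos: [151.4, 606.4, 239.7]
orientation: [3.142, -0.0, 1.811]
ft_force: [-0.6, -0.5, 0.2]
width: 75.9
```

```bash
python3 -c "
from h import *
go(583.1,-254.9,120,14)"
```

```text
t 1.6 tcp [151.4 606.4 239.7] tilt z [ 0.e+00  1.e-04 -1.e+00] ty 13.77 units [-31.31    7.14    3.987] roll -0.038 w 75.9 F [-0.6 -0.5  0.2] j [1.22 0.49 1.56 0.   1.09 0.98]
```

step_arm:
  steps:
    - {"dx":-0.7,"dy":0.6,"dz":0,"roll":0,"hand":80}
    - {"dx":-0.9,"dy":0.6,"dz":0,"roll":0,"hand":80}
    - {"dx":-0.9,"dy":0.6,"dz":0,"roll":0,"hand":80}
    - {"dx":-0.9,"dy":0.6,"dz":0,"roll":0,"hand":80}
    - {"dx":-0.9,"dy":0.6,"dz":0,"roll":0,"hand":80}
    - {"dx":-0.9,"dy":0.6,"dz":0,"roll":0,"hand":80}
    - {"dx":-0.9,"dy":0.6,"dz":0,"roll":0,"hand":80}
    - {"dx":-0.9,"dy":0.6,"dz":0,"roll":0,"hand":80}
    - {"dx":-0.9,"dy":0.6,"dz":0,"roll":0,"hand":80}
    - {"dx":-0.9,"dy":0.6,"dz":0,"roll":0,"hand":80}
    - {"dx":-0.9,"dy":0.6,"dz":0,"roll":0,"hand":80}
    - {"dx":-0.9,"dy":0.5,"dz":0,"roll":0,"hand":80}
    - {"dx":-0.9,"dy":0,"dz":0,"roll":0,"hand":80}
    - {"dx":-0.9,"dy":0,"dz":0,"roll":0,"hand":80}
    - {"dx":-0.9,"dy":0,"dz":0,"roll":0,"hand":80}
    - {"dx":-0.9,"dy":0,"dz":0,"roll":0,"hand":80}
    - {"dx":-0.9,"dy":0,"dz":0,"roll":0,"hand":80}
    - {"dx":-0.9,"dy":0,"dz":0,"roll":0,"hand":80}
    - {"dx":-0.9,"dy":0,"dz":0,"roll":0,"hand":80}
    - {"dx":-0.9,"dy":0,"dz":0,"roll":0,"hand":80}

```text
clock: 3.6
tcp_pos: [487.5, 138.7, 239.8]
orientation: [3.141, -0.0, 1.815]
ft_force: [0.2, -0.6, -0.6]
width: 75.8
```

```bash
python3 -c "
from h import *
go(583.1,-254.9,120,14)"
```

```text
t 3.6 tcp [487.5 138.7 239.8] tilt z [ 4.e-04  2.e-04 -1.e+00] ty 13.99 units [-13.501  -0.08    3.992] roll -0.001 w 75.8 F [ 0.2 -0.6 -0.6] j [ 0.15  0.32  1.84  0.    0.97 -0.1 ]
```

step_arm:
  steps:
    - {"dx":-0.9,"dy":0,"dz":0,"roll":0,"hand":80}
    - {"dx":-0.9,"dy":0,"dz":0,"roll":0,"hand":80}
    - {"dx":-0.9,"dy":0,"dz":0,"roll":0,"hand":80}
    - {"dx":-0.9,"dy":0,"dz":0,"roll":0,"hand":80}
    - {"dx":-0.9,"dy":0,"dz":0,"roll":0,"hand":80}
    - {"dx":-0.9,"dy":0,"dz":0,"roll":0,"hand":80}
    - {"dx":-0.9,"dy":0,"dz":0,"roll":0,"hand":80}
    - {"dx":-0.9,"dy":0,"dz":0,"roll":0,"hand":80}
    - {"dx":-0.9,"dy":0,"dz":0,"roll":0,"hand":80}
    - {"dx":-0.9,"dy":0,"dz":0,"roll":0,"hand":80}
    - {"dx":-0.9,"dy":0,"dz":0.5,"roll":0,"hand":80}
    - {"dx":-0.9,"dy":0,"dz":0.5,"roll":0,"hand":80}
    - {"dx":-0.9,"dy":0,"dz":0.7,"roll":0,"hand":80}
    - {"dx":-0.9,"dy":0,"dz":0.7,"roll":0,"hand":80}
    - {"dx":-0.5,"dy":0,"dz":0.7,"roll":0,"hand":80}
    - {"dx":0,"dy":0,"dz":0.5,"roll":0,"hand":80}
    - {"dx":0,"dy":0,"dz":0,"roll":0,"hand":80}
    - {"dx":0,"dy":0,"dz":0,"roll":0,"hand":80}

```text
clock: 5.4
tcp_pos: [582.4, -241.5, 131.9]
orientation: [-3.142, -0.0, 1.815]
ft_force: [-0.0, 0.7, 0.3]
width: 76.0
```

```bash
python3 -c "
from h import *
go(583.1,-254.9,32,14)
p,d=arm.camera('side');cv2.imwrite('pics/s1.png',p[100:340,120:440].repeat(2,0).repeat(2,1))"
```

```text
t 5.4 tcp [ 582.4 -241.5  131.9] tilt z [-1.e-04  2.e-04 -1.e+00] ty 14.0 units [-0.44  -0.085  3.331] roll -0.0 w 76.0 F [-0.   0.7  0.3] j [-0.5   0.62  1.65  0.    0.87 -0.74]
```

View pics/s1.png

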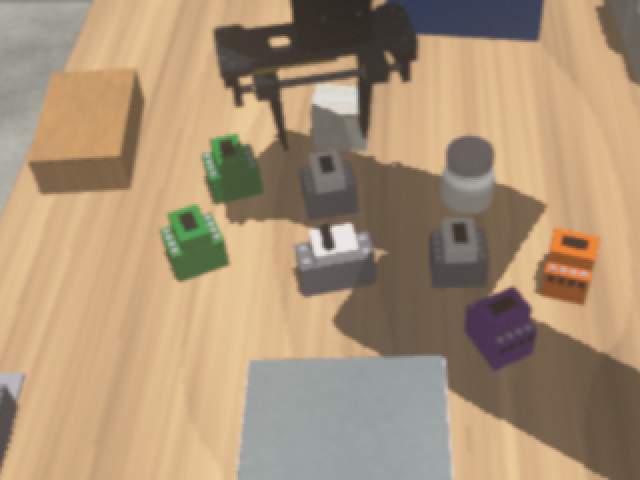

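The gripper stands over the grey contactor at (328,180) in this crop, and the jaws straddle it along its x. I'll align it and go down.

step_arm:
  steps:
    - {"dx":-0.44,"dy":-0.08,"dz":0.3,"roll":0,"hand":80}
    - {"dx":0,"dy":0,"dz":0.5,"roll":0,"hand":80}
    - {"dx":0,"dy":0,"dz":0.5,"roll":0,"hand":80}
    - {"dx":0,"dy":0,"dz":0.5,"roll":0,"hand":80}
    - {"dx":0,"dy":0,"dz":0.5,"roll":0,"hand":80}
    - {"dx":0,"dy":0,"dz":0.5,"roll":0,"hand":80}
    - {"dx":0,"dy":0,"dz":0.3,"roll":0,"hand":80}
    - {"dx":0,"dy":0,"dz":0.2,"roll":0,"hand":80}
    - {"dx":0,"dy":0,"dz":0,"roll":0,"hand":80}
    - {"dx":0,"dy":0,"dz":0,"roll":0,"hand":80}

```text
clock: 6.45
tcp_pos: [583.4, -255.1, 32.9]
orientation: [3.141, 0.0, 1.815]
ft_force: [0.4, 0.7, 0.6]
width: 76.1
```

```bash
python3 -c "
from h import *
go(583.1,-254.9,32,14)"
```

```text
t 6.45 tcp [ 583.4 -255.1   32.9] tilt z [ 5.e-04 -2.e-04 -1.e+00] ty 14.0 units [ 0.008 -0.008  0.031] roll -0.001 w 76.1 F [0.4 0.7 0.6] j [-0.52  0.76  1.69  0.    0.69 -0.76]
```

Close with hand 40 (38 mm commanded, which stops on the 56 mm block), then lift.

step_arm:
  steps:
    - {"dx":0,"dy":0,"dz":0,"roll":0,"hand":50}
    - {"dx":0,"dy":0,"dz":0,"roll":0,"hand":40}
    - {"dx":0,"dy":0,"dz":0,"roll":0,"hand":40}
    - {"dx":0,"dy":0,"dz":0,"roll":0,"hand":40}
    - {"dx":0,"dy":0,"dz":0,"roll":0,"hand":40}
    - {"dx":0,"dy":0,"dz":0,"roll":0,"hand":40}
    - {"dx":0,"dy":0,"dz":0,"roll":0,"hand":40}
    - {"dx":0,"dy":0,"dz":-0.2,"roll":0,"hand":40}
    - {"dx":0,"dy":0,"dz":-0.5,"roll":0,"hand":40}
    - {"dx":0,"dy":0,"dz":-0.7,"roll":0,"hand":40}
    - {"dx":0,"dy":0,"dz":-0.7,"roll":0,"hand":40}
    - {"dx":0,"dy":0,"dz":-0.7,"roll":0,"hand":40}
    - {"dx":0,"dy":0,"dz":-0.7,"roll":0,"hand":40}
    - {"dx":0,"dy":0,"dz":-0.7,"roll":0,"hand":40}
    - {"dx":0,"dy":0,"dz":-0.7,"roll":0,"hand":40}
    - {"dx":0,"dy":0,"dz":-0.3,"roll":0,"hand":40}
    - {"dx":0,"dy":0,"dz":0,"roll":0,"hand":40}

```text
clock: 8.15
tcp_pos: [583.4, -255.1, 190.2]
orientation: [3.14, 0.002, 1.815]
ft_force: [-0.3, 0.6, -2.5]
width: 56.0
```

```bash
python3 -c "
from h import *
go(548.2,205,188,1.5)
p,d=arm.camera('side');cv2.imwrite('pics/s2.png',p[100:340,120:440].repeat(2,0).repeat(2,1))"
```

```text
t 8.15 tcp [ 583.4 -255.1  190.2] tilt z [ 0.0021 -0.0011 -1.    ] ty 14.0 units [15.166  2.57   0.053] roll 2.083 w 56.0 F [-0.3  0.6 -2.5] j [-0.52  0.56  1.58  0.    1.   -0.76]
```

View pics/s2.png

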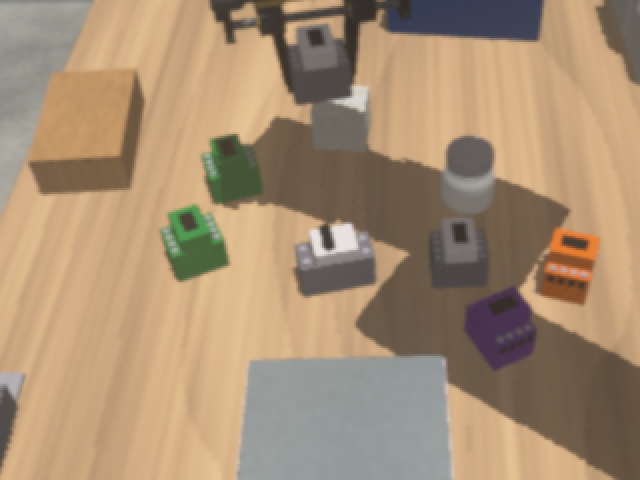

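The contactor is held (width 56.0 mm). I'll turn square and carry it to just short of the row.

step_arm:
  steps:
    - {"dx":0,"dy":0,"dz":0,"roll":0.7,"hand":40}
    - {"dx":0,"dy":0,"dz":0,"roll":0.7,"hand":40}
    - {"dx":0,"dy":0,"dz":0,"roll":0.68,"hand":40}
    - {"dx":0.4,"dy":0,"dz":0,"roll":0,"hand":40}
    - {"dx":0.8,"dy":-0.1,"dz":0,"roll":0,"hand":40}
    - {"dx":0.9,"dy":-0.1,"dz":0,"roll":0,"hand":40}
    - {"dx":0.9,"dy":-0.1,"dz":0,"roll":0,"hand":40}
    - {"dx":0.9,"dy":-0.1,"dz":0,"roll":0,"hand":40}
    - {"dx":0.9,"dy":-0.1,"dz":0,"roll":0,"hand":40}
    - {"dx":0.9,"dy":-0.1,"dz":0,"roll":0,"hand":40}
    - {"dx":0.9,"dy":-0.1,"dz":0,"roll":0,"hand":40}
    - {"dx":0.9,"dy":-0.07,"dz":0,"roll":0,"hand":40}
    - {"dx":0.9,"dy":0,"dz":0,"roll":0,"hand":40}
    - {"dx":0.9,"dy":0,"dz":0,"roll":0,"hand":40}
    - {"dx":0.9,"dy":0,"dz":0,"roll":0,"hand":40}
    - {"dx":0.9,"dy":0,"dz":0,"roll":0,"hand":40}
    - {"dx":0.9,"dy":0,"dz":0,"roll":0,"hand":40}
    - {"dx":0.9,"dy":0,"dz":0,"roll":0,"hand":40}
    - {"dx":0.9,"dy":0,"dz":0,"roll":0,"hand":40}
    - {"dx":0.5,"dy":0,"dz":0,"roll":0,"hand":40}

```text
clock: 10.2
tcp_pos: [547.7, 175.4, 188.0]
orientation: [-3.14, -0.0, 1.601]
ft_force: [0.5, 0.8, -2.8]
width: 55.8
```

step_arm:
  steps:
    - {"dx":0,"dy":0,"dz":0,"roll":0,"hand":40}
    - {"dx":0,"dy":0,"dz":0,"roll":0,"hand":40}

```text
clock: 10.4
tcp_pos: [548.4, 173.2, 188.3]
orientation: [-3.141, 0.0, 1.599]
ft_force: [-0.0, 1.1, -2.7]
width: 55.9
```

```bash
python3 -c "
from h import *
p,d=arm.camera('side');cv2.imwrite('pics/s3.png',p);np.save('s3.npy',d)
go(548.2,205,93,1.5)
for s in ((281,420),(280,460)): print(measure('side',p,d,s,118))
"
```

```text
t 10.45 tcp [548.6 172.7 188.4] tilt z [-5.e-04 -2.e-04 -1.e+00] ty 1.54 units [1.078 0.019 3.179] roll 0.007 w 56.1 F [ 0.5 -0.2 -1.9] j [ 0.19  0.48  1.74 -0.    0.92  0.16]
{'l': 1, 'n': 1759, 'z': np.float64(118.6), 'xy': (547.1, 277.6), 'size': (32.0, 84.4), 'yaw': 1.3, 'mean': array([546.9, 279. , 118. ])}
{'l': 1, 'n': 1752, 'z': np.float64(118.6), 'xy': (546.8, 286.7), 'size': (32.0, 81.5), 'yaw': 1.7, 'mean': array([546.4, 289.6, 118. ])}
```

View pics/s3.png

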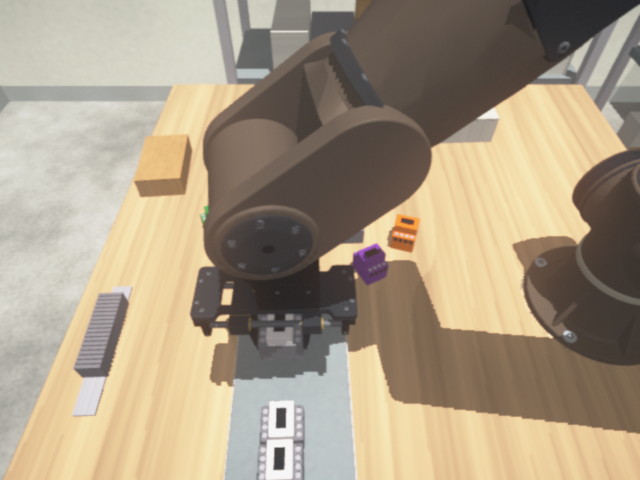

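The side view shows the held contactor at (280,328) in line with the row at (281,420), and the shelf is clear in between. I'll go over and down to just above the board.

step_arm:
  steps:
    - {"dx":0.5,"dy":0,"dz":0,"roll":0,"hand":40}
    - {"dx":0.4,"dy":0,"dz":0,"roll":0,"hand":40}
    - {"dx":0.19,"dy":0,"dz":0.3,"roll":0,"hand":40}
    - {"dx":0,"dy":0,"dz":0.5,"roll":0,"hand":40}
    - {"dx":0,"dy":0,"dz":0.5,"roll":0,"hand":40}
    - {"dx":0,"dy":0,"dz":0.5,"roll":0,"hand":40}
    - {"dx":0,"dy":0,"dz":0.4,"roll":0,"hand":40}
    - {"dx":0,"dy":0,"dz":0.4,"roll":0,"hand":40}
    - {"dx":0,"dy":0,"dz":0.3,"roll":0,"hand":40}
    - {"dx":0,"dy":0,"dz":0.1,"roll":0,"hand":40}
    - {"dx":0,"dy":0,"dz":0,"roll":0,"hand":40}
    - {"dx":0,"dy":0,"dz":0,"roll":0,"hand":40}

```text
clock: 11.65
tcp_pos: [548.1, 206.0, 99.0]
orientation: [3.141, -0.0, 1.597]
ft_force: [-0.1, 0.3, -1.7]
width: 55.6
```

```bash
python3 -c "
from h import *
p,d=arm.camera('side');cv2.imwrite('pics/s4.png',p[300:480,180:400].repeat(3,0).repeat(3,1));
go(548.2,205.5,93,1.5)
"
```

```text
t 11.7 tcp [548.1 206.   99.2] tilt z [ 9.e-04  3.e-04 -1.e+00] ty 1.51 units [-0.017  0.002  0.205] roll 0.002 w 56.1 F [-0.3  0.7 -2. ] j [0.25 0.61 1.79 0.   0.74 0.22]
```

View pics/s4.png

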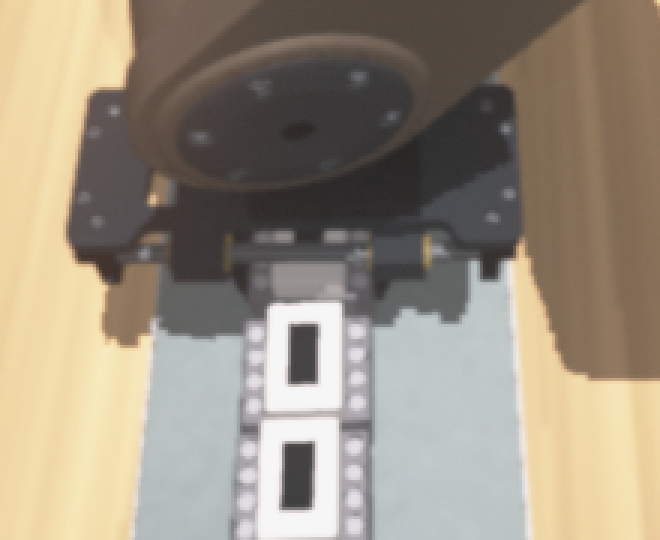

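step_arm:
  steps:
    - {"dx":0,"dy":0,"dz":0.1,"roll":0,"hand":40}
    - {"dx":0,"dy":0,"dz":0.06,"roll":0,"hand":40}
    - {"dx":0,"dy":0,"dz":0.03,"roll":0,"hand":40}
    - {"dx":0,"dy":0,"dz":0,"roll":0,"hand":40}
    - {"dx":0,"dy":0,"dz":0,"roll":0,"hand":40}

```text
clock: 12.2
tcp_pos: [547.9, 206.0, 93.0]
orientation: [3.142, -0.0, 1.597]
ft_force: [-0.5, -0.3, -0.9]
width: 56.1
```

step_arm:
  steps:
    - {"dx":0,"dy":0,"dz":0.03,"roll":0,"hand":40}
    - {"dx":0,"dy":0,"dz":0,"roll":0,"hand":40}

```text
clock: 12.4
tcp_pos: [547.9, 206.0, 93.0]
orientation: [3.141, -0.0, 1.597]
ft_force: [-3.8, -1.6, 9.6]
width: 55.7
```

Contact is made (about 10 N upward). I'll release gradually, then rise.

step_arm:
  steps:
    - {"dx":0,"dy":0,"dz":-0.02,"roll":0,"hand":62}
    - {"dx":0,"dy":0,"dz":0,"roll":0,"hand":68}
    - {"dx":0,"dy":0,"dz":0,"roll":0,"hand":80}
    - {"dx":0,"dy":0,"dz":0,"roll":0,"hand":80}
    - {"dx":0,"dy":0,"dz":-0.3,"roll":0,"hand":80}
    - {"dx":0,"dy":0,"dz":-0.5,"roll":0,"hand":80}
    - {"dx":0,"dy":0,"dz":-0.7,"roll":0,"hand":80}
    - {"dx":0,"dy":0,"dz":-0.7,"roll":0,"hand":80}
    - {"dx":0,"dy":0,"dz":-0.7,"roll":0,"hand":80}
    - {"dx":-0.5,"dy":-0.2,"dz":-0.3,"roll":0,"hand":80}
    - {"dx":-0.9,"dy":-0.3,"dz":0,"roll":0,"hand":80}
    - {"dx":-0.9,"dy":-0.3,"dz":0,"roll":0,"hand":80}
    - {"dx":-0.9,"dy":-0.3,"dz":0,"roll":0,"hand":80}
    - {"dx":-0.9,"dy":-0.3,"dz":0,"roll":0,"hand":80}
    - {"dx":-0.9,"dy":-0.3,"dz":0,"roll":0,"hand":80}
    - {"dx":-0.9,"dy":-0.3,"dz":0,"roll":0,"hand":80}
    - {"dx":-0.9,"dy":-0.3,"dz":0,"roll":0,"hand":80}
    - {"dx":-0.9,"dy":-0.3,"dz":0,"roll":0,"hand":80}
    - {"dx":-0.9,"dy":-0.3,"dz":0,"roll":0,"hand":80}
    - {"dx":-0.5,"dy":-0.3,"dz":0,"roll":0,"hand":80}

```text
clock: 14.4
tcp_pos: [457.9, -71.5, 188.6]
orientation: [-3.141, 0.0, 1.596]
ft_force: [0.6, -0.0, -0.7]
width: 75.9
```

```bash
python3 -c "
from h import *
for n in ('top','side'):
  p,d=arm.camera(n);cv2.imwrite(f'pics/{n}5.png',p);np.save(f'{n}5.npy',d)
go(445.1,-156.1,120,4.3)
"
```

```text
t 14.5 tcp [457.6 -71.2 188.6] tilt z [-7.e-04  1.e-04 -1.e+00] ty 1.37 units [-2.819 -0.484  2.286] roll -0.489 w 76.0 F [ 0.2 -0.   0.2] j [-0.3   0.33  2.   -0.    0.81 -0.32]
```

View pics/top5.png

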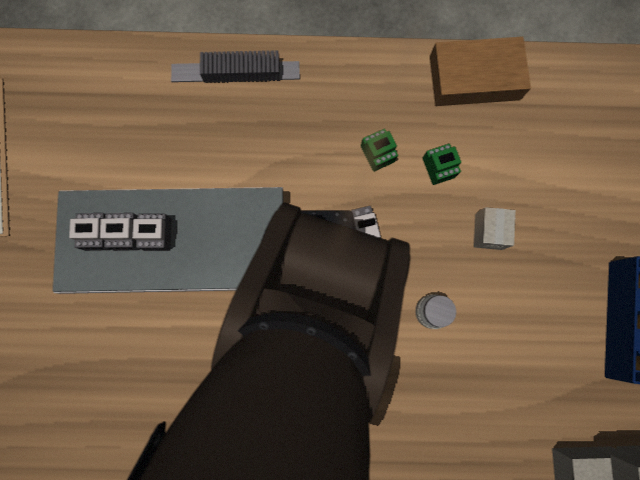

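View pics/side5.png

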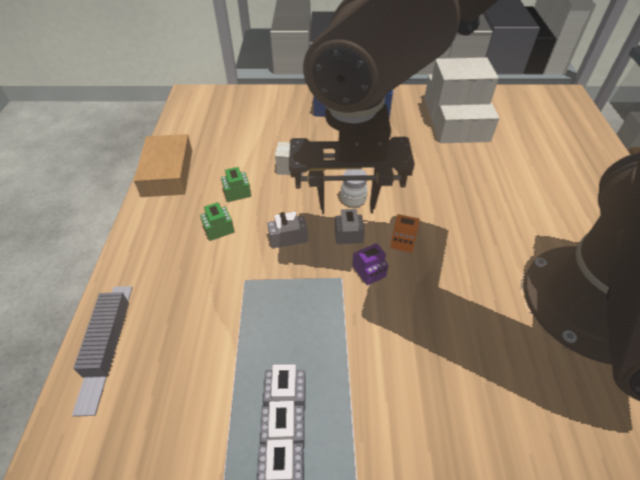

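```bash
python3 - <<'E'
from h import *
d=np.load('top5.npy');s=np.load('side5.npy')
for u,v in((148,222),(121,222),(85,222)): print(measure('top',None,d,(u,v),118,90))
for u,v in((283,368),(281,408),(280,446)): print(measure('side',None,s,(u,v),118))
E
```

```text
{'l': 2, 'n': 588, 'z': np.float64(117.6), 'xy': (547.2, 203.0), 'size': (30.1, 46.4), 'yaw': 1.4, 'mean': array([547.1, 203.3, 118. ])}
{'l': 1, 'n': 1238, 'z': np.float64(117.5), 'xy': (546.2, 277.6), 'size': (31.7, 94.8), 'yaw': 1.4, 'mean': array([546.4, 277.7, 118. ])}
{'l': 1, 'n': 1238, 'z': np.float64(117.5), 'xy': (546.2, 277.6), 'size': (31.7, 94.8), 'yaw': 1.4, 'mean': array([546.4, 277.7, 118. ])}
{'l': 1, 'n': 801, 'z': np.float64(118.6), 'xy': (548.2, 208.1), 'size': (31.9, 47.6), 'yaw': 3.0, 'mean': array([547.6, 208.4, 118. ])}
{'l': 2, 'n': 1396, 'z': np.float64(118.7), 'xy': (547.3, 270.0), 'size': (32.2, 69.0), 'yaw': 1.0, 'mean': array([547.1, 270.4, 118. ])}
{'l': 1, 'n': 1990, 'z': np.float64(118.7), 'xy': (546.9, 281.4), 'size': (32.2, 91.9), 'yaw': 1.4, 'mean': array([546.6, 284. , 118. ])}
```

step_arm:
  steps:
    - {"dx":-0.5,"dy":0,"dz":0,"roll":-0.49,"hand":80}
    - {"dx":-0.8,"dy":-0.2,"dz":0.4,"roll":0,"hand":80}
    - {"dx":-0.8,"dy":0,"dz":0.6,"roll":0,"hand":80}
    - {"dx":-0.6,"dy":0,"dz":0.6,"roll":0,"hand":80}
    - {"dx":0,"dy":0,"dz":0.6,"roll":0,"hand":80}
    - {"dx":0,"dy":0,"dz":0,"roll":0,"hand":80}
    - {"dx":0,"dy":0,"dz":0,"roll":0,"hand":80}
    - {"dx":0,"dy":0,"dz":0,"roll":0,"hand":80}

```text
clock: 15.3
tcp_pos: [459.0, -150.4, 123.4]
orientation: [3.141, 0.0, 1.649]
ft_force: [0.9, 0.8, 0.5]
width: 76.0
```

```bash
python3 -c "
from h import *
p,d=arm.camera('side');cv2.imwrite('pics/s6.png',p[100:340,220:540].repeat(2,0).repeat(2,1));
go(445.1,-156.1,32.5,4.3)
"
```

```text
t 15.35 tcp [ 459.  -150.4  123.5] tilt z [ 1.2e-03 -5.0e-04 -1.0e+00] ty 4.49 units [-0.15  -0.479  3.033] roll 0.032 w 76.3 F [-0.4  0.1 -0.1] j [-0.45  0.46  2.02  0.    0.66 -0.53]
```

View pics/s6.png

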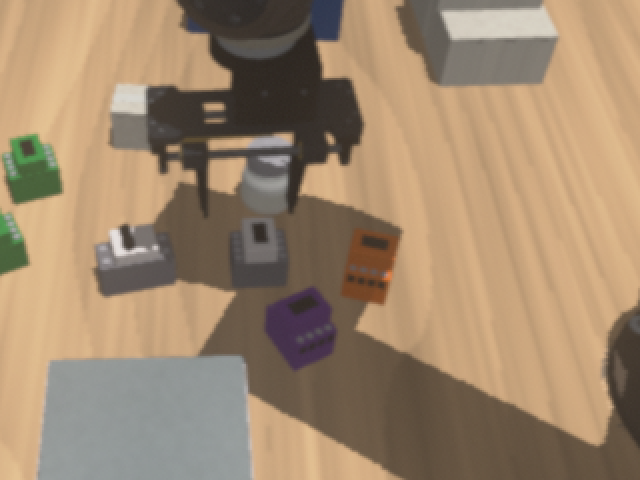

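The gripper is over the second grey contactor, crop (258,250). Purple (300,325) and orange (372,265) are clear. The first spare sits about 4–5 mm from the row. Going down now.

step_arm:
  steps:
    - {"dx":-0.15,"dy":-0.48,"dz":0,"roll":0.03,"hand":80}
    - {"dx":0,"dy":0,"dz":0.3,"roll":0,"hand":80}
    - {"dx":0,"dy":0,"dz":0.5,"roll":0,"hand":80}
    - {"dx":0,"dy":0,"dz":0.5,"roll":0,"hand":80}
    - {"dx":0,"dy":0,"dz":0.5,"roll":0,"hand":80}
    - {"dx":0,"dy":0,"dz":0.5,"roll":0,"hand":80}
    - {"dx":0,"dy":0,"dz":0.4,"roll":0,"hand":80}
    - {"dx":0,"dy":0,"dz":0.3,"roll":0,"hand":80}
    - {"dx":0,"dy":0,"dz":0,"roll":0,"hand":80}
    - {"dx":0,"dy":0,"dz":0,"roll":0,"hand":80}

```text
clock: 16.35
tcp_pos: [444.7, -156.4, 32.7]
orientation: [-3.142, -0.0, 1.645]
ft_force: [0.7, 0.1, -0.4]
width: 75.9
```

```bash
python3 -c "
from h import *
go(445.1,-156.1,32.5,4.3)
"
```

```text
t 16.35 tcp [ 444.7 -156.4   32.7] tilt z [-1.e-04  1.e-04 -1.e+00] ty 4.27 units [0.008 0.015 0.006] roll -0.004 w 75.9 F [ 0.7  0.1 -0.4] j [-0.48  0.62  2.11  0.    0.41 -0.55]
```

step_arm:
  steps:
    - {"dx":0,"dy":0,"dz":0,"roll":0,"hand":50}
    - {"dx":0,"dy":0,"dz":0,"roll":0,"hand":40}
    - {"dx":0,"dy":0,"dz":0,"roll":0,"hand":40}
    - {"dx":0,"dy":0,"dz":0,"roll":0,"hand":40}
    - {"dx":0,"dy":0,"dz":0,"roll":0,"hand":40}
    - {"dx":0,"dy":0,"dz":0,"roll":0,"hand":40}
    - {"dx":0,"dy":0,"dz":0,"roll":0,"hand":40}
    - {"dx":0,"dy":0,"dz":-0.2,"roll":0,"hand":40}
    - {"dx":0,"dy":0,"dz":-0.5,"roll":0,"hand":40}
    - {"dx":0,"dy":0,"dz":-0.7,"roll":0,"hand":40}
    - {"dx":0,"dy":0,"dz":-0.7,"roll":0,"hand":40}
    - {"dx":0,"dy":0,"dz":-0.7,"roll":0,"hand":40}
    - {"dx":0,"dy":0,"dz":-0.7,"roll":0,"hand":40}
    - {"dx":0,"dy":0,"dz":-0.7,"roll":0,"hand":40}
    - {"dx":0,"dy":0,"dz":-0.7,"roll":0,"hand":40}
    - {"dx":0,"dy":0,"dz":-0.3,"roll":0.46,"hand":40}
    - {"dx":0,"dy":0,"dz":0,"roll":0,"hand":40}
    - {"dx":0,"dy":0,"dz":0,"roll":0,"hand":40}

```text
clock: 18.15
tcp_pos: [444.3, -156.2, 188.4]
orientation: [-3.141, -0.0, 1.598]
ft_force: [0.1, -0.4, -1.6]
width: 55.6
```

```bash
python3 -c "
from h import *
go(549.2,125,188,1.5)
"
```

```text
t 18.15 tcp [ 444.3 -156.2  188.4] tilt z [-3.e-04  2.e-04 -1.e+00] ty 1.58 units [9.273 3.753 0.014] roll 0.014 w 55.6 F [ 0.1 -0.4 -1.6] j [-0.48  0.34  1.99  0.    0.81 -0.51]
```

step_arm:
  steps:
    - {"dx":0.3,"dy":0.3,"dz":0,"roll":0,"hand":40}
    - {"dx":0.6,"dy":0.6,"dz":0,"roll":0,"hand":40}
    - {"dx":0.8,"dy":0.6,"dz":0,"roll":0,"hand":40}
    - {"dx":0.8,"dy":0.6,"dz":0,"roll":0,"hand":40}
    - {"dx":0.8,"dy":0.6,"dz":0,"roll":0,"hand":40}
    - {"dx":0.8,"dy":0.6,"dz":0,"roll":0,"hand":40}
    - {"dx":0.8,"dy":0.45,"dz":0,"roll":0,"hand":40}
    - {"dx":0.8,"dy":0,"dz":0,"roll":0,"hand":40}
    - {"dx":0.8,"dy":0,"dz":0,"roll":0,"hand":40}
    - {"dx":0.8,"dy":0,"dz":0,"roll":0,"hand":40}
    - {"dx":0.8,"dy":0,"dz":0,"roll":0,"hand":40}
    - {"dx":0.7,"dy":0,"dz":0,"roll":0,"hand":40}
    - {"dx":0.4,"dy":0,"dz":0,"roll":0,"hand":40}
    - {"dx":0,"dy":0,"dz":0,"roll":0,"hand":40}
    - {"dx":0,"dy":0,"dz":0,"roll":0,"hand":40}
    - {"dx":0,"dy":0,"dz":0,"roll":0,"hand":40}

```text
clock: 19.75
tcp_pos: [549.9, 121.8, 188.4]
orientation: [-3.141, 0.0, 1.597]
ft_force: [-0.4, 0.2, -2.0]
width: 56.0
```

```bash
python3 -c "
from h import *
go(549.0,156,93,1.5)
"
```

```text
t 19.75 tcp [549.9 121.8 188.4] tilt z [-3.e-04 -1.e-04 -1.e+00] ty 1.48 units [1.141 0.    3.181] roll -0.004 w 56.0 F [-0.4  0.2 -2. ] j [ 0.1   0.46  1.77 -0.    0.91  0.07]
```

step_arm:
  steps:
    - {"dx":0.4,"dy":0,"dz":0,"roll":0,"hand":40}
    - {"dx":0.5,"dy":0,"dz":0,"roll":0,"hand":40}
    - {"dx":0.24,"dy":0,"dz":0.3,"roll":0,"hand":40}
    - {"dx":0,"dy":0,"dz":0.5,"roll":0,"hand":40}
    - {"dx":0,"dy":0,"dz":0.5,"roll":0,"hand":40}
    - {"dx":0,"dy":0,"dz":0.5,"roll":0,"hand":40}
    - {"dx":0,"dy":0,"dz":0.4,"roll":0,"hand":40}
    - {"dx":0,"dy":0,"dz":0.4,"roll":0,"hand":40}
    - {"dx":0,"dy":0,"dz":0.3,"roll":0,"hand":40}
    - {"dx":0,"dy":0,"dz":0.1,"roll":0,"hand":40}
    - {"dx":0,"dy":0,"dz":0,"roll":0,"hand":40}
    - {"dx":0,"dy":0,"dz":0,"roll":0,"hand":40}

```text
clock: 20.95
tcp_pos: [549.2, 156.8, 99.0]
orientation: [3.141, -0.0, 1.597]
ft_force: [0.4, -0.1, -2.0]
width: 56.0
```

```bash
python3 -c "
from h import *
p,d=arm.camera('side');cv2.imwrite('pics/s7.png',p[270:450,180:400].repeat(3,0).repeat(3,1));
go(549,156,93,1.5)
"
```

```text
t 21.0 tcp [549.2 156.7  99.1] tilt z [ 9.e-04  3.e-04 -1.e+00] ty 1.51 units [-0.025 -0.008  0.205] roll 0.001 w 55.8 F [-0.1  0.6 -1.1] j [0.16 0.59 1.83 0.   0.72 0.14]
```

View pics/s7.png

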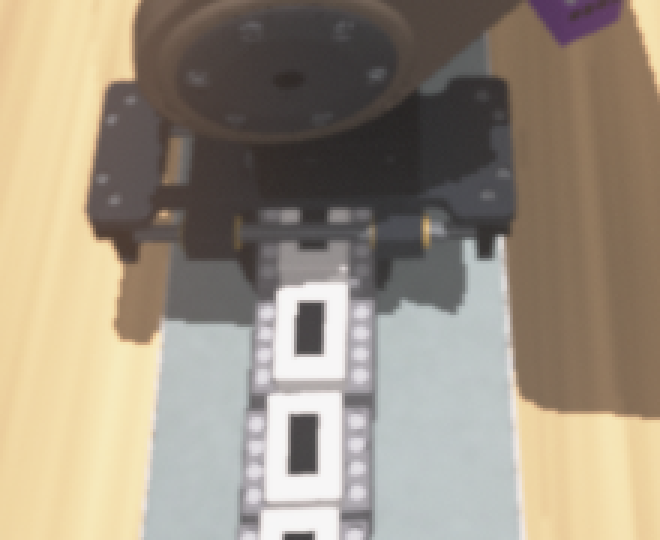

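step_arm:
  steps:
    - {"dx":0,"dy":0,"dz":0.1,"roll":0,"hand":40}
    - {"dx":0,"dy":0,"dz":0.06,"roll":0,"hand":40}
    - {"dx":0,"dy":0,"dz":0.04,"roll":0,"hand":40}
    - {"dx":0,"dy":0,"dz":0,"roll":0,"hand":40}
    - {"dx":0,"dy":0,"dz":0,"roll":0,"hand":40}

```text
clock: 21.5
tcp_pos: [548.9, 156.7, 92.9]
orientation: [3.141, -0.0, 1.597]
ft_force: [-2.0, -1.3, 5.3]
width: 55.6
```

Contact is made. I'll release, rise, and move away past the row's open end, staying high.

step_arm:
  steps:
    - {"dx":0,"dy":0,"dz":-0.01,"roll":0,"hand":62}
    - {"dx":0,"dy":0,"dz":0,"roll":0,"hand":68}
    - {"dx":0,"dy":0,"dz":0,"roll":0,"hand":80}
    - {"dx":0,"dy":0,"dz":0,"roll":0,"hand":80}
    - {"dx":0,"dy":0,"dz":-0.3,"roll":0,"hand":80}
    - {"dx":0,"dy":0,"dz":-0.5,"roll":0,"hand":80}
    - {"dx":0,"dy":0,"dz":-0.7,"roll":0,"hand":80}
    - {"dx":0,"dy":0,"dz":-0.7,"roll":0,"hand":80}
    - {"dx":0,"dy":0,"dz":-0.7,"roll":0,"hand":80}
    - {"dx":-0.5,"dy":0,"dz":-0.4,"roll":0,"hand":80}
    - {"dx":-0.9,"dy":0,"dz":-0.4,"roll":0,"hand":80}
    - {"dx":-0.9,"dy":0,"dz":-0.4,"roll":0,"hand":80}
    - {"dx":-0.9,"dy":0,"dz":0,"roll":0,"hand":80}
    - {"dx":-0.9,"dy":0,"dz":0,"roll":0,"hand":80}
    - {"dx":-0.9,"dy":0,"dz":0,"roll":0,"hand":80}
    - {"dx":-0.9,"dy":0,"dz":0,"roll":0,"hand":80}
    - {"dx":-0.9,"dy":0,"dz":0,"roll":0,"hand":80}
    - {"dx":-0.9,"dy":0,"dz":0,"roll":0,"hand":80}
    - {"dx":-0.9,"dy":0,"dz":0,"roll":0,"hand":80}
    - {"dx":-0.5,"dy":0,"dz":0,"roll":0,"hand":80}

```text
clock: 23.5
tcp_pos: [555.7, -118.7, 215.9]
orientation: [-3.141, 0.0, 1.596]
ft_force: [-0.6, -0.9, 0.1]
width: 76.3
```

```bash
python3 - <<'E'
from h import *
D={}
for n in ('top','side'):
  p,d=arm.camera(n);D[n]=d;cv2.imwrite(f'pics/{n}8.png',p)
  cv2.imwrite(f'pics/{n}8c.png',cv2.resize(p[180:310,40:300] if n=='top' else p[270:480,180:400],None,fx=3,fy=2.85 if n=='side' else 3))
for u,v in((181,222),(148,222),(121,222),(85,222)): print(measure('top',None,D['top'],(u,v),118,90))
for u,v in((284,334),(283,368),(281,408),(280,446)): print(measure('side',None,D['side'],(u,v),118))
go(549,156,93,1.5)
E
```

```text
{'l': 2, 'n': 1178, 'z': np.float64(117.5), 'xy': (547.0, 179.4), 'size': (31.7, 93.7), 'yaw': 1.4, 'mean': array([547.7, 179.3, 118. ])}
{'l': 2, 'n': 1178, 'z': np.float64(117.5), 'xy': (547.0, 179.4), 'size': (31.7, 93.7), 'yaw': 1.4, 'mean': array([547.7, 179.3, 118. ])}
{'l': 1, 'n': 1230, 'z': np.float64(117.4), 'xy': (546.2, 277.6), 'size': (31.7, 94.8), 'yaw': 1.4, 'mean': array([546.4, 277.9, 118. ])}
{'l': 1, 'n': 1230, 'z': np.float64(117.4), 'xy': (546.2, 277.6), 'size': (31.7, 94.8), 'yaw': 1.4, 'mean': array([546.4, 277.9, 118. ])}
{'l': 1, 'n': 895, 'z': np.float64(118.5), 'xy': (548.7, 166.8), 'size': (31.7, 61.2), 'yaw': 2.0, 'mean': array([548.6, 166.9, 118. ])}
{'l': 1, 'n': 1489, 'z': np.float64(118.5), 'xy': (548.3, 183.9), 'size': (32.1, 95.2), 'yaw': 1.3, 'mean': array([548.1, 185.8, 118. ])}
{'l': 2, 'n': 918, 'z': np.float64(118.5), 'xy': (547.7, 258.3), 'size': (31.2, 46.4), 'yaw': 2.8, 'mean': array([547.5, 258.7, 118. ])}
{'l': 2, 'n': 1065, 'z': np.float64(118.6), 'xy': (546.5, 305.3), 'size': (31.3, 45.1), 'yaw': 3.2, 'mean': array([546.1, 305.8, 118. ])}
t 23.6 tcp [ 555.8 -118.1  215.8] tilt z [-1.e-04  0.e+00 -1.e+00] ty 1.37 units [ 9.140e+00 -8.000e-03  4.095e+00] roll -0.021 w 76.0 F [-0.1  0.1 -0.5] j [-0.33  0.44  1.73 -0.    0.98 -0.35]
```

View pics/top8c.png

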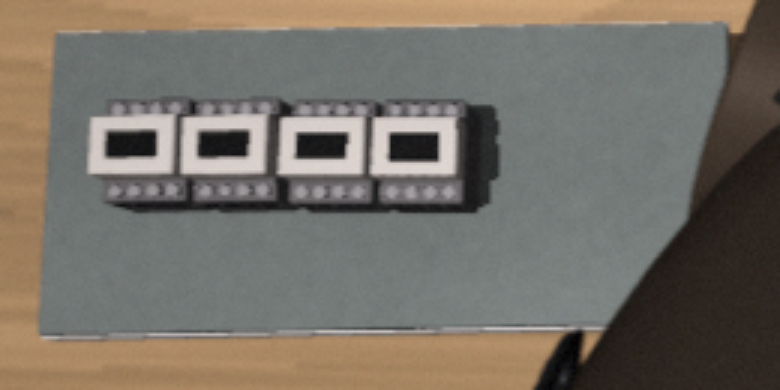

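View pics/side8.png

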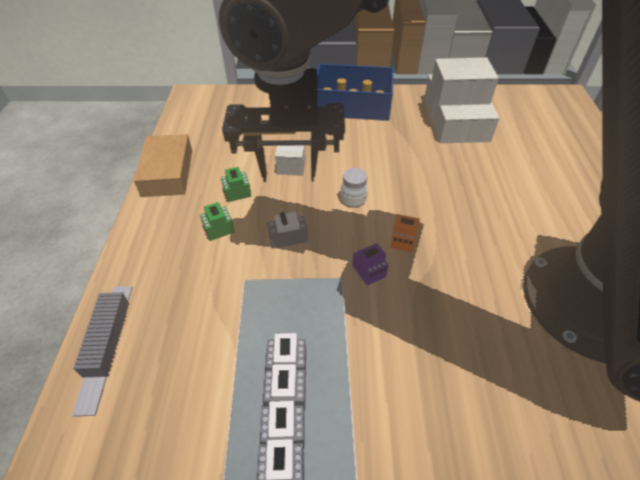

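The row is now four contactors, at columns 85, 115, 147 and 179 in the top picture. They are straight and square with gaps of a few mm, and the gripper is clear. Handing in.

```bash
python3 -c "
from bench import arm
print(arm.hand_in())"
```

```text
the job is handed in; nothing more can be done
None
```

Both grey spare contactors now stand on the shelf and carry on the row at its open end, and the job is handed in. I gripped each across its 56 mm sides and released it only once the wrist force showed it was on the board. The green, orange and purple look-alikes and the breaker were left alone.

**Last checks:**
- **Position:** all four contactors sit at the right height on the shelf, with nose tops at about 118 mm. They are in line to about 1–2 mm and square to within about 1–2°.
- **Gaps:** the gap between the row and the first spare is about 4–5 mm, and the gap between the two spares is about 4 mm, both well under 15 mm.
- **Row:** the original contactors measured the same before and after, to within about 1 mm.
- **Limits:** the highest force I read was about 10 N, at set-down. The clock stood at about 24 s of the 61 s allowed.

**Disagreement:** the two cameras differ by 3–5 mm along the row. The gaps given come from the top camera, and the side camera's figures do not contradict them. Single-part angles from the side camera scattered between 1° and 3°.

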